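# Stand the sample easel on its locked leg

## Robot

A 6-joint arm with a two-finger parallel gripper is mounted at the origin on a cart in front of the work surface, level with it; the furniture and walls round the work are solid. World frame = base frame: x ahead of the robot, y to its left, z up, the work surface at z = 0. Lengths are in m, angles in rad, forces in N, time in s.
With the tool pointing down it reaches from about 0.4 to 0.925 m from the base axis. Payload 3.4 kg.
Tool frame: the origin (TCP) lies midway between the tips of the shut fingers; the grasp point (between the pads) lies 19 mm behind it; z points along the fingers, y is the line along which they close (so a half turn about z gives the same grasp; the last joint's range is limited). The gripper opens to 85 mm and grips with 20 to 120 N. Pads are 22 mm wide; open, the fingers measure 114 mm over their backs; the gripper's body (76 mm by 85 mm) begins 54 mm behind the grasp point. The pads swing forward as they close: fully open they stand 13 mm farther back than shut.
Start: joints at [1.135, 0.307, 1.506, -0, 1.328, -0.073], TCP at [0.204, 0.538, 0.231] pointing down, gripper open.
Joint ranges: [-3.12, 3.12], [-1.05, 2.28], [0.14, 2.33], [-1.42, 4.57], [0.1, 2.73], [-2.68, 2.68]. Speed limits (rad/s): [2.57, 2.57, 3.14, 3.14, 3.14, 3.14].

## Interface

Orientations are given as [roll, pitch, yaw] about the fixed x, y, z axes, in that order (R = Rz(yaw) Ry(pitch) Rx(roll)).
In Python, from station import r, eyes gives the robot as it stands. The module is installed in compiled form; this text tells all that it offers.
- The arm moves only by the tool apply_moves, never from a script. Its argument "commands" is a list of rows, each a list of 3 entries, a list of its own where there are three numbers: the shift along the world's x, y, z normalised to -1 to 1, where 1 is 10 cm, then the turn, a rotation vector about the world's x, y, z normalised to -1 to 1, where 1 is 1.5 rad, then the finger opening in mm, from 0 to 85.4. In form: [[[x, y, z], [ax, ay, az], hand], ...]. A call has 1 to 5 rows; each row is the pose to reach, as a shift and turn from the pose commanded when the call began; what a row does not reach only later rows make up. A row lasts 1/10 s, in which the tool goes at most 50 mm and 8.59 degrees, less where a joint would pass 70% of its speed; a pose out of reach is approached as far as the arm can. A call with a number of a shift or a turn outside -1 to 1 is refused whole. A call with a gripper value outside its range is refused whole. The fingers move at their own pace and stop on an object; the grip force is fixed at half the most. Time passes only in rows, so rows that repeat a pose let the fingers close. It gives the time, the measured TCP pose, the force, the opening and the grip force at its end, in the units of the state.
- r.get_state(): the state, without advancing time (a new reading comes with each control period).
- eyes.camera(name): name is "scene" or "top" or "wrist"; returns a dict with "color" (480x640x3 uint8, blue, green, red), "z_map" (480x640 float32, m along the optical axis (not along the pixel's ray), 0 where there is no reading), "intrinsics" (3x3 intrinsics, pixels), "eye" and "attitude" of the camera in the world; the wrist camera has in their place "hand_eye" (4x4, takes a point from camera to tool coordinates, whose origin is the TCP and whose axes are the flange's). Camera axes: x right, y down, z forward; pixel columns grow to the right and rows downward; lengths in m; the calibration is good to about 2 mm. A picture is of the moment at which its call begins: read the wrist's pose just before it.
- r.hand_in(): hands the job in; it is judged then, once.
The state is a dict: "t": time; "qpos": joint angles; "dq": joint speeds; "tau": joint torques, N m; "eef_pos": TCP position; "orientation": TCP orientation; "contact_force": force on the tool from outside, world axes, zero at the start; "torque": the same for the moment, N m; "opening": opening from 0.0 (shut) to 1.0 (fully open); "gripper_force": force on a finger pad.
Only numpy, scipy, OpenCV 4.12 (cv2) and the standard library are available. Lean on these libraries where they do the work, as an engineer would, in place of code of your own. Each camera call takes 0.05 s, during which the arm holds its last target. There are 200 camera calls.

## Task

Swing the sample easel's sprung leg out with its lever, past over-centre until it locks fully open. Then lift the easel out of its rack and stand it on its leg in the middle of the black mat, square to the mat with its face towards the robot (leg at the far side). Do not let the easel fall over, and leave the mixing pot, the tape roll and the brown bottle where they stand.

Things in the scene. Friction and masses are not known exactly. Their poses are not given: they have to be found in the camera images.
- easel: Metal easel: panel 170 mm wide (y), 150 high (z), 12 thick (x), 0.4 to 0.65 kg. Origin: middle of the lower edge; +x out of the back (leg side), -x out of the face (white sheet, 110 mm ledge 13 mm proud). Starts upright in the rack. Standing on its locked leg it leans back (top to +x) 0.35 rad, on its lower rear edge and the foot bar 106 mm behind; the origin is then 2 mm above the surface.
- easel_top (a point): Middle of the panel's top edge, 150 mm above the easel's origin, same axes. The edge is bare for 40 mm either side of it, to be held across the 12 mm thickness.
- leg (a joint): Leg angle: 0 folded (0.09 rad off the back), 0.65 open stop. The over-centre spring pulls to 0 below 0.36 and to 0.65 above it, with up to 0.2 N m. Hinge along the easel's y at x = +16, z = 138 mm. The leg is a 90 mm wide U of 8 mm rod, 132 mm long, hanging behind the panel; its foot bar swings away from the back as the angle grows.
- leg_foot (a point): Middle of the foot bar at the leg's free end (8 mm round).
- lever_tip (a point): Tip of the leg's lever, a dark tab 22 mm wide, 8 thick, 30 long on an 8 mm rod, 60 mm above the hinge at y = -70 mm of the easel. Folded, it is 48 mm above the panel's top edge. Pushing it from behind over the top edge towards the face (the easel's -x) opens the leg; the tip travels 38 mm and ends 32 mm above the top edge.
- rack: Rack fixed to the bench: wooden base 130 x 230 x 12 mm, two dark steel uprights with grooves for the easel's side edges; origin at the centre of the underside, axes as the easel in it. Groove floor at z = 31 mm, groove tops at 102 mm: lift the easel straight up 75 mm to free it. The easel's back faces the robot's right (world -y) within 0.3 rad.
- mat: Black rubber mat fixed to the bench, 220 mm (its x) by 260 mm (its y), 4 mm thick; origin at the centre of its underside; its +x points away from the robot within 0.3 rad. Mat and rack may change sides.
- mixing_pot: Clear plastic mixing pot, 72 mm wide, 70 mm high, standing between rack and mat; origin in the middle of its underside.
- tape_roll: Small dark tape roll, 50 mm across, 19 mm high, lying between rack and mat; origin at the middle of its underside.
- tint_bottle: Brown bottle, 60 mm wide, 140 mm high, standing behind the tape roll; origin at the middle of its underside.

How it is judged:
On the way:
1. the leg is swung out past over-centre and locked fully open (value of joint leg above 0.58 rad), for 0.2 s.
At the end, for the whole second after the job is handed in: The leg is locked open (angle above 0.58), the easel stands at rest on the mat, leaning back 0.25 to 0.45 rad on its leg, with its lower edge in the near half of the mat and its foot bar in the far half (both on the mat), within 45 mm sideways of the middle and within 0.26 rad of square (value of joint leg above 0.58 rad and angle between easel's own z axis and vertical between 0.25 and 0.45 rad and z of easel in the frame of mat between 0 and 0.015 m and x of easel in the frame of mat between -0.105 and 0 m and x of leg_foot in the frame of mat between 0 and 0.105 m and y of easel in the frame of mat between -0.045 and 0.045 m and z of leg_foot in the frame of mat below 0.015 m and angle between the y axis of easel and the y axis of mat, either way round below 0.26 rad and linear speed of easel below 0.02 m/s); the robot touches nothing.
It fails at once if the easel falls over (angle between easel's own z axis and vertical above 1 rad).
It fails at once if the mixing pot is moved more than 40 mm (distance of mixing_pot from where it was at the start of the episode above 0.04 m).
It fails at once if the tape roll is moved more than 40 mm (distance of tape_roll from where it was at the start of the episode above 0.04 m).
It fails at once if the brown bottle is moved more than 40 mm (distance of tint_bottle from where it was at the start of the episode above 0.04 m).
It also fails if it takes over 54 s, if anything falls off the work surface, if the arm or the gripper's body presses on something with over 40 N, if the wrist force passes 120 N, or if a joint passes its speed limit or range.

## Working session

There is one attempt and no reset: what is moved stays moved. The work goes in short steps, Python scripts to look and compute and a tool call to move; the robot and the scene stay as the last step left them, time stands still between calls to the robot, and variables do not carry over. Pictures are saved under pics/ and viewed, at most 10 in all, crops included, and the job is handed in when it is done.

Besides the shell and the picture viewer there is one more tool, called as name(argument=value, ...), one argument or row to a line, values as JSON. apply_moves: Moves the arm, as the interface text tells. Scaled input: -1 to 1 covers 10 cm each way for a shift and 1.5 rad each way for a turn. Its arguments: {"type":"object","properties":{"commands":{"type":"array"}},"required":["commands"]}

```bash
mkdir -p pics
cat > h.py <<'E'
import numpy as np, cv2
from scipy.spatial.transform import Rotation as R
from station import r, eyes
def cloud(c):
    K=c["intrinsics"];z=c["z_map"];v,u=np.mgrid[0:480,0:640]
    P=np.stack([(u-K[0,2])*z/K[0,0],(v-K[1,2])*z/K[1,1],z],-1)
    A=np.array(c["attitude"],float)
    if A.shape!=(3,3): A=R.from_euler('xyz',A).as_matrix() if A.size==3 else A
    return P@A.T+np.array(c["eye"])
E
python3 - <<'E'
from h import *
s=r.get_state();print(s)
for n in("scene","top"):
    c=eyes.camera(n);cv2.imwrite(f"pics/{n}.png",c["color"]);np.savez(n,**c)
    print(n,c["intrinsics"],c["eye"],c["attitude"])
E
```

```text
{'t': 0.0, 'qpos': array([ 1.13447084e+00,  3.07556401e-01,  1.50768097e+00, -1.43197923e-05,
        1.32836949e+00, -7.34884669e-02]), 'dq': array([ 0.00019922,  0.00033201, -0.00142185, -0.00172092, -0.00072142,
        0.00127004]), 'tau': array([ 2.33247127e-03, -4.57536042e+01, -2.51920080e+01, -2.30844271e-04,
        1.32592898e-02, -7.66567268e-06]), 'eef_pos': array([0.2038117 , 0.53692634, 0.23038767]), 'orientation': array([-3.13958286e+00, -1.34031115e-04,  2.77875895e+00]), 'contact_force': array([-0.84790238,  0.14020942, -0.8908835 ]), 'torque': array([-0.01777535, -0.01876678,  0.00592258]), 'gripper_force': 0.0, 'opening': 0.998749695369363}
scene [[462.04336661   0.         322.41788769]
 [  0.         462.04336661 242.50930698]
 [  0.           0.           1.        ]] [-0.04987707  0.43337328  0.55815759] [-2.08333403 -0.00362221 -2.22966448]
top [[499.29081633   0.         326.16379585]
 [  0.         499.29081633 245.67082492]
 [  0.           0.           1.        ]] [ 0.35570797 -0.01091663  1.14488402] [-2.97497429  0.00321352 -1.58041647]
```

View pics/scene.png

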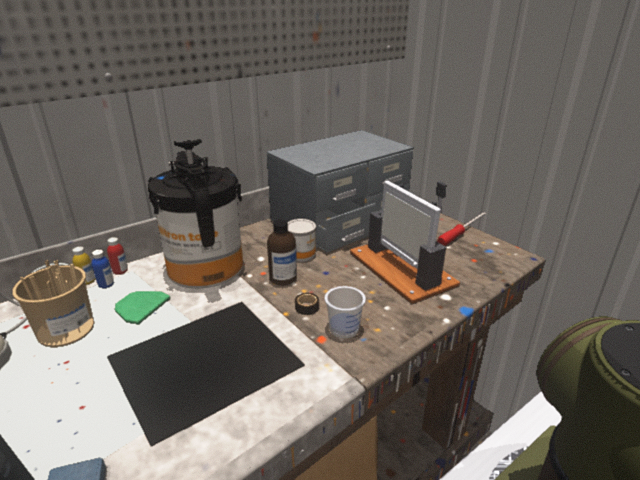

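View pics/top.png

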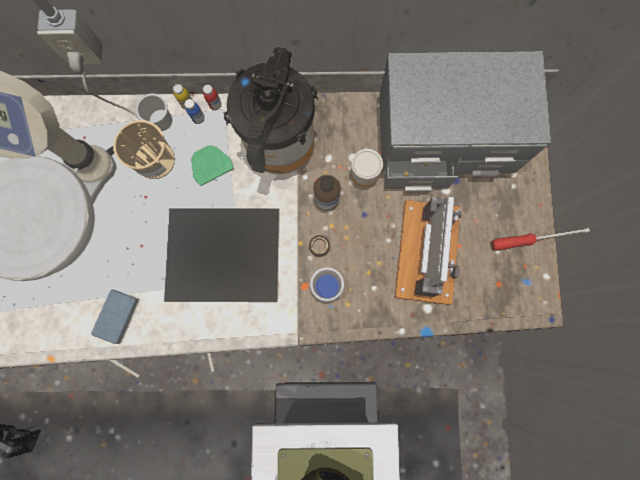

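The scene view shows the rack at the right (~410,260) holding the easel, with the lever knob above it. The mat is at the left (~205,370). In the top view the mat is at (223,255), the rack at (430,250), the pot at (327,285), the tape at (319,245) and the bottle at (327,192). The lever is near (455,270).

Run:
```python
from h import *
T=dict(np.load("top.npz"));S=dict(np.load("scene.npz"))
P=cloud(T);Q=cloud(S)
print("bench z",P[300,60],P[320,370],Q[300,500])
def rect(m,nm):
    m=m.astype(np.uint8);cs,_=cv2.findContours(m,cv2.RETR_EXTERNAL,cv2.CHAIN_APPROX_NONE)
    k=max(cs,key=cv2.contourArea);M=np.zeros_like(m);cv2.drawContours(M,[k],-1,1,-1)
    pts=P[(M*m)>0];rc=cv2.minAreaRect((pts[:,:2]*1000).astype(np.float32));print(nm,rc,np.median(pts[:,2]))
b=T["color"].astype(int);z=P[...,2]
u=np.arange(640)[None]+0*z;v=np.arange(480)[:,None]+0*z
rect((b.max(2)<60)&(z<.02)&(u>150)&(u<300)&(v>195)&(v<310),"mat")
rect((z>.006)&(z<.022)&(u>380)&(u<480)&(v>190)&(v<320)&(b[...,2]>b[...,0]+50),"rackbase")
g=(u>400)&(u<480)&(v>180)&(v<310)
rect(g&(z>.165)&(z<.19),"paneltop")
for n,X,gg in(("top",P,g),("scene",Q,(u>370)&(u<460)&(v>170)&(v<260))):
    for lo,hi in((.195,.26),(.165,.19)):
        p=X[gg&(X[...,2]>lo)&(X[...,2]<hi)&(np.abs(X[...,0]-.5)<.3)]
        if len(p):print(n,lo,len(p),p.mean(0),p.min(0),p.max(0))
p=P[g&(z>.165)&(z<.19)]
rect((z>.05)&(z<.1)&(u>305)&(u<350)&(v>262)&(v<310),"pot")
rect((z>.01)&(z<.03)&(u>305)&(u<332)&(v>232)&(v<260),"tape")
rect((z>.1)&(z<.16)&(u>305)&(u<345)&(v>170)&(v<215),"bottle")
def crop(i,u0,u1,v0,v1,s): return cv2.resize(i[v0:v1,u0:u1],None,fx=s,fy=s,interpolation=cv2.INTER_CUBIC)
a=crop(T["color"],390,480,180,310,4);c=crop(S["color"],350,470,160,300,3.7)
h=min(a.shape[0],c.shape[0]);cv2.imwrite("pics/crop.png",np.hstack([a[:h,:360],c[:h,:430]]))
```

```text
bench z [0.42833521 0.59988847 0.00189965] [ 0.37633779 -0.10681645  0.00043679] [ 0.34630298 -0.35250018 -0.02740612]Traceback (most recent call last):
  File "<stdin>", line 11, in <module>
  File "<stdin>", line 7, in rect
ValueError: max() iterable argument is empty
```

```bash
cat > m.py <<'E'
from h import *
T=dict(np.load("top.npz"));S=dict(np.load("scene.npz"))
P=cloud(T);Q=cloud(S)
def rect(m,nm):
    m=m.astype(np.uint8);cs,_=cv2.findContours(m,cv2.RETR_EXTERNAL,cv2.CHAIN_APPROX_NONE)
    if not cs: print(nm,"none");return
    k=max(cs,key=cv2.contourArea);M=np.zeros_like(m);cv2.drawContours(M,[k],-1,1,-1)
    pts=P[(M*m)>0];rc=cv2.minAreaRect((pts[:,:2]*1000).astype(np.float32));print(nm,rc,np.median(pts[:,2]))
b=T["color"].astype(int);z=P[...,2]
print(b[255,223],P[255,223],b[250,415],P[250,415],P[250,430])
u=np.arange(640)[None]+0*z;v=np.arange(480)[:,None]+0*z
rect((b.max(2)<70)&(u>150)&(u<295)&(v>195)&(v<310),"mat")
rect((z>.004)&(z<.024)&(u>380)&(u<480)&(v>190)&(v<320)&(b[...,2]>b[...,0]+50),"rackbase")
g=(u>400)&(u<480)&(v>180)&(v<310)
rect(g&(z>.165)&(z<.19),"paneltop")
for n,X,gg in(("top",P,g),("scene",Q,(u>370)&(u<460)&(v>170)&(v<260))):
    for lo,hi in((.195,.26),(.165,.19)):
        p=X[gg&(X[...,2]>lo)&(X[...,2]<hi)&(np.abs(X[...,0]-.4)<.18)]
        if len(p):print(n,lo,len(p),p.mean(0),p.min(0),p.max(0))
rect((z>.05)&(z<.1)&(u>305)&(u<350)&(v>262)&(v<310),"pot")
rect((z>.01)&(z<.03)&(u>305)&(u<332)&(v>232)&(v<260),"tape")
rect((z>.1)&(z<.16)&(u>305)&(u<345)&(v>170)&(v<215),"bottle")
def crop(i,u0,u1,v0,v1,s): return cv2.resize(i[v0:v1,u0:u1],None,fx=s,fy=s,interpolation=cv2.INTER_CUBIC)
a=crop(T["color"],390,480,180,310,4);c=crop(S["color"],350,470,160,300,3.7)
h=min(a.shape[0],c.shape[0]);cv2.imwrite("pics/crop.png",np.hstack([a[:h,:360],c[:h,:430]]))
E
python3 m.py
```

```text
[63 66 69] [0.5276206  0.22879843 0.00759446] [ 86 136 191] [ 0.53391398 -0.21276645  0.01323548] [ 0.52537443 -0.23626724  0.06535336]
mat ((478.9607238769531, 115.69107055664062), (343.5142822265625, 82.95152282714844), 59.34511947631836) 0.004689799390768412
rackbase ((532.4022827148438, -243.55694580078125), (130.90988159179688, 231.3192138671875), 81.9511489868164) 0.012904981413120797
paneltop ((529.6612548828125, -254.35858154296875), (29.774377822875977, 168.7973175048828), 81.43389892578125) 0.18065901118726102
top 0.195 80 [ 0.4589236  -0.24859768  0.22265673] [ 0.44923841 -0.25465796  0.2009637 ] [ 0.46962309 -0.24422782  0.23228737]
top 0.165 637 [ 0.51155018 -0.24557926  0.17874408] [ 0.44703918 -0.27462952  0.16501609] [ 0.57998575 -0.2296402   0.1870052 ]
scene 0.195 156 [ 0.45734323 -0.24606599  0.21448924] [ 0.44753207 -0.25252347  0.19502003] [ 0.47001157 -0.24214993  0.22952789]
scene 0.165 571 [ 0.50413249 -0.23997053  0.17574414] [ 0.44459228 -0.27504475  0.16500505] [ 0.57980989 -0.22678534  0.18869955]
pot ((453.0031433105469, -10.125308990478516), (69.22063446044922, 69.27024841308594), 89.13056945800781) 0.06928394902498392
tape ((546.1923217773438, 7.3030242919921875), (45.86910629272461, 48.74608612060547), 89.40779876708984) 0.018966881686894865
bottle ((659.9231567382812, -12.31757926940918), (51.8983154296875, 53.97035598754883), 89.23098754882812) 0.11154795320117872
```

View pics/crop.png

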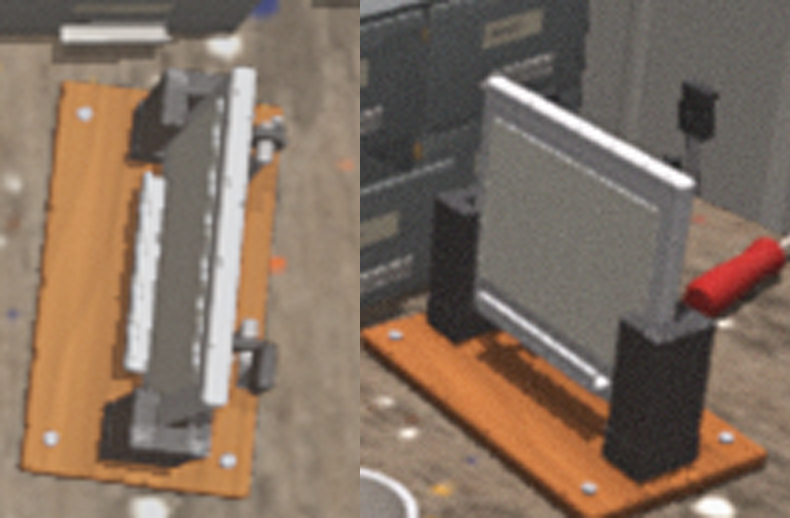

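The crop shows the panel's top edge, with the lever tab on its near end, behind the panel. The measured lever is at (0.459,-0.248), with its top at z≈0.23. That fits an easel origin at the rack centre (0.532,-0.244) with easel x = (-0.14,-0.99). The shelf of the bench is clear at z≈0.3, so I'm moving over behind the lever now.

apply_moves(
  commands=[
    [[1,-0.918,0.35],[0,0,-0.216],0],
    [[1,-0.918,0.35],[0,0,-0.216],0],
    [[1,-0.918,0.35],[0,0,-0.216],0],
  ],
)

```text
t: 0.4
eef_pos: [0.305, 0.4442, 0.2663]
orientation: [-3.141, 0.001, 2.452]
contact_force: [0.3, 0.6, -0.7]
opening: 0.516
gripper_force: 0.0
```

apply_moves(
  commands=[
    [[1,-0.918,0.35],[0,0,-0.216],0],
    [[1,-0.918,0.35],[0,0,-0.216],0],
    [[1,-0.918,0.35],[0,0,-0.216],0],
  ],
)

```text
t: 0.7
eef_pos: [0.4056, 0.352, 0.3017]
orientation: [3.141, 0.001, 2.126]
contact_force: [0.2, 0.9, 0.3]
opening: 0.004
gripper_force: 0.0
```

apply_moves(
  commands=[
    [[0.3,-0.918,0],[0,0,-0.216],0],
    [[0.3,-0.918,0],[0,0,-0.216],0],
    [[0.3,-0.918,0],[0,0,-0.216],0],
  ],
)

```text
t: 1.0
eef_pos: [0.4354, 0.257, 0.3009]
orientation: [-3.141, 0.003, 1.797]
contact_force: [-1.0, 0.9, 0.2]
opening: -0.002
gripper_force: 0.0
```

apply_moves(
  commands=[
    [[0.2,-0.918,0],[0,0,-0.216],0],
    [[0.2,-0.918,0],[0,0,-0.216],0],
    [[0.2,-0.918,0],[0,0,-0.216],0],
  ],
)

```text
t: 1.3
eef_pos: [0.4545, 0.1666, 0.301]
orientation: [-3.141, 0.003, 1.476]
contact_force: [-0.3, 0.5, 0.7]
opening: -0.0
gripper_force: 0.0
```

apply_moves(
  commands=[
    [[0,-0.918,0],[0,0,-0.216],0],
    [[0,-0.918,0],[0,0,-0.216],0],
    [[0,-0.918,0],[0,0,-0.216],0],
  ],
)

```text
t: 1.6
eef_pos: [0.4537, 0.0757, 0.301]
orientation: [-3.142, 0.002, 1.153]
contact_force: [-0.2, 0.7, 0.8]
opening: -0.001
gripper_force: 0.0
```

apply_moves(
  commands=[
    [[0,-0.918,0],[0,0,-0.216],0],
    [[0,-0.918,0],[0,0,-0.216],0],
    [[0,-0.918,0],[0,0,-0.216],0],
  ],
)

```text
t: 1.9
eef_pos: [0.4544, -0.0157, 0.3011]
orientation: [3.141, 0.001, 0.83]
contact_force: [0.2, 0.7, 0.0]
opening: -0.001
gripper_force: 0.0
```

```bash
cat > mat.py <<'E'
from h import *
T=dict(np.load("top.npz"));P=cloud(T);z=P[...,2];b=T["color"].astype(int)
m=((b.max(2)<110)&(b.max(2)-b.min(2)<25)).astype(np.uint8)
m[:, :155]=0;m[:,290:]=0;m[:198]=0;m[312:]=0
m=cv2.morphologyEx(m,cv2.MORPH_OPEN,np.ones((5,5)))
cs,_=cv2.findContours(m,cv2.RETR_EXTERNAL,cv2.CHAIN_APPROX_NONE);k=max(cs,key=cv2.contourArea)
K=T["intrinsics"];A=np.array(T["attitude"],float)
A=R.from_euler('xyz',A).as_matrix() if A.size==3 else A
d=np.c_[(k[:,0,0]-K[0,2])/K[0,0],(k[:,0,1]-K[1,2])/K[1,1],np.ones(len(k))]@A.T
e=np.array(T["eye"]);p=e+d*((.004-e[2])/d[:,2])[:,None]
print(cv2.boundingRect(k),cv2.minAreaRect((p[:,:2]*1000).astype(np.float32)),cv2.minAreaRect(k))
E
python3 mat.py
```

```text
(165, 209, 114, 93) ((529.8106079101562, 231.94813537597656), (256.5362548828125, 215.08889770507812), 89.40376281738281) ((221.5, 255.0), (92.0, 113.0), 90.0)
```

The mat is centred at (0.530, 0.232), about 260x220 mm, with yaw ≈ 0. I'm continuing behind the lever.

apply_moves(
  commands=[
    [[0,-0.918,0],[0,0,-0.216],0],
    [[0,-0.918,0],[0,0,-0.216],0],
    [[0,-0.918,0],[0,0,-0.216],0],
  ],
)

```text
t: 2.2
eef_pos: [0.455, -0.1074, 0.3011]
orientation: [3.14, 0.0, 0.506]
contact_force: [1.1, 1.4, -0.1]
opening: 0.003
gripper_force: 0.0
```

apply_moves(
  commands=[
    [[0,-0.918,0],[0,0,-0.216],0],
    [[0,-0.918,0],[0,0,-0.216],0],
    [[0,-0.918,0],[0,0,-0.216],0],
  ],
)

```text
t: 2.5
eef_pos: [0.4555, -0.1991, 0.301]
orientation: [3.14, -0.0, 0.183]
contact_force: [-0.5, 0.5, 0.3]
opening: -0.001
gripper_force: 0.0
```

apply_moves(
  commands=[
    [[0,-0.918,0],[0,0,-0.216],0],
    [[0,-0.918,0],[0,0,-0.216],0],
    [[0,-0.918,0],[0,0,-0.216],0],
    [[0,-0.918,0],[0,0,-0.216],0],
  ],
)

```text
t: 2.9
eef_pos: [0.4549, -0.287, 0.3007]
orientation: [-3.139, 0.001, -0.135]
contact_force: [-0.3, -0.3, -0.6]
opening: -0.002
gripper_force: 0.0
```

Run:
```python
from h import *
print(r.get_state()["eef_pos"],r.get_state()["orientation"])
for n in("scene","top"):
    c=eyes.camera(n);np.savez(n+"2",**c);X=cloud(c)
    m=(X[...,2]>.197)&(X[...,2]<.235)&(X[...,0]>.43)&(X[...,0]<.49)&(X[...,1]>-.275)&(X[...,1]<-.20)
    p=X[m];print(n,len(p),p.mean(0) if len(p) else 0,p.min(0) if len(p) else 0,p.max(0) if len(p) else 0)
    m=(X[...,2]>.23)&(X[...,2]<.36)&(X[...,0]>.40)&(X[...,0]<.51)&(X[...,1]<-.24)&(X[...,1]>-.36)
    p=X[m];print("hand",p.min(0),p.max(0), p[np.argsort(p[:,2])[:5]])
```

```text
[ 0.45485559 -0.28696089  0.3006654 ] [-3.13908094e+00  8.52588582e-04 -1.34689157e-01]
scene 153 [ 0.45741477 -0.24620095  0.21501987] [ 0.44769625 -0.25131899  0.19719285] [ 0.47072538 -0.24230067  0.22920828]
hand [ 0.44151995 -0.30303789  0.3014874 ] [ 0.47286506 -0.24642737  0.35999933] [[ 0.44965185 -0.27973851  0.3014874 ]
 [ 0.45544291 -0.28136013  0.30164875]
 [ 0.4627216  -0.28192074  0.30166409]
 [ 0.45340715 -0.28154362  0.30211425]
 [ 0.46031877 -0.28162592  0.30230364]]
top 78 [ 0.45883259 -0.24854428  0.22263644] [ 0.44910077 -0.25462458  0.20016355] [ 0.46966073 -0.24479538  0.23248319]
hand [ 0.44280141 -0.29271174  0.230029  ] [ 0.4690337  -0.24564399  0.35985717] [[ 0.45801378 -0.24973264  0.230029  ]
 [ 0.467256   -0.250188    0.23016655]
 [ 0.46169813 -0.24613328  0.23048056]
 [ 0.4690337  -0.2520027   0.23064309]
 [ 0.4616239  -0.25160652  0.23064508]]
```

apply_moves(
  commands=[
    [[0,0,-0.5],[0,0,0],0],
    [[0,0,-1],[0,0,0],0],
    [[0,0,-1],[0,0,0],0],
    [[0,0,-1],[0,0,0],0],
  ],
)

```text
t: 3.4
eef_pos: [0.4541, -0.287, 0.2015]
orientation: [-3.14, 0.002, -0.135]
contact_force: [0.5, -1.5, -0.1]
opening: -0.0
gripper_force: 0.0
```

apply_moves(
  commands=[
    [[0.015,0.1,0],[0,0,0],0],
    [[0.03,0.2,0],[0,0,0],0],
    [[0.036,0.25,0],[0,0,0],0],
    [[0.043,0.3,0],[0,0,0],0],
    [[0.05,0.35,0],[0,0,0],0],
  ],
)

```text
t: 3.9
eef_pos: [0.4596, -0.2538, 0.2023]
orientation: [3.14, -0.002, -0.137]
contact_force: [-1.4, -3.0, 2.0]
opening: -0.0
gripper_force: 1.4
```

apply_moves(
  commands=[
    [[0.004,0.03,0],[0,0,0],0],
    [[0.008,0.06,0],[0,0,0],0],
    [[0.013,0.09,0],[0,0,0],0],
    [[0.016,0.11,0],[0,0,0],0],
    [[0.016,0.11,0],[0,0,0],0],
  ],
)

```text
t: 4.4
eef_pos: [0.4607, -0.2422, 0.201]
orientation: [-3.141, 0.0, -0.137]
contact_force: [-0.2, -2.6, 0.6]
opening: 0.002
gripper_force: 1.0
```

Run:
```python
from h import *
s=r.get_state();print(s["eef_pos"],s["contact_force"])
c=eyes.camera("scene");X=cloud(c)
m=(X[...,2]>.186)&(X[...,2]<.225)&(X[...,0]>.43)&(X[...,0]<.49)&(X[...,1]>-.3)&(X[...,1]<-.19)
p=X[m];print(len(p),p.mean(0),p.min(0),p.max(0))
cv2.imwrite("pics/s3.png",cv2.resize(c["color"][150:310,340:500],None,fx=3,fy=3))
```

```text
[ 0.46073533 -0.24217574  0.20100243] [-0.16722911 -2.63466756  0.61536417]
238 [ 0.45657508 -0.22985693  0.21237516] [ 0.44795673 -0.25603586  0.18710135] [ 0.47477458 -0.21503478  0.22493746]
```

View pics/s3.png

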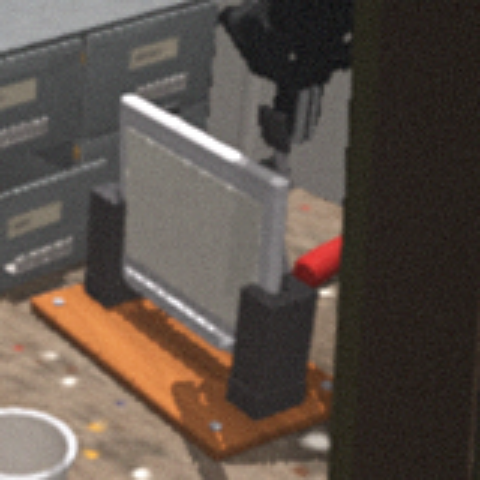

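The scene view shows the finger behind the lever, which is leaning towards the face (around (285,140)). It has travelled about 27 of 38 mm, so I'm pushing further.

apply_moves(
  commands=[
    [[0.004,0.03,0],[0,0,0],0],
    [[0.008,0.06,0],[0,0,0],0],
    [[0.012,0.09,0],[0,0,0],0],
    [[0.016,0.12,0],[0,0,0],0],
    [[0.016,0.12,0],[0,0,0],0],
  ],
)

```text
t: 4.95
eef_pos: [0.4621, -0.2298, 0.2012]
orientation: [-3.141, 0.0, -0.137]
contact_force: [-0.6, -0.9, -0.5]
opening: 0.003
gripper_force: 0.2
```

```bash
cat > lev.py <<'E'
from h import *
s=r.get_state();print(s["eef_pos"],s["contact_force"])
for n in("scene","top"):
    X=cloud(eyes.camera(n))
    m=(X[...,2]>.186)&(X[...,2]<.225)&(X[...,0]>.43)&(X[...,0]<.49)&(X[...,1]>-.3)&(X[...,1]<-.19)
    p=X[m];print(n,len(p),p.mean(0),p.min(0),p.max(0))
    m=(X[...,2]>.03)&(X[...,2]<.17)&(X[...,0]>.43)&(X[...,0]<.62)&(X[...,1]>-.45)&(X[...,1]<-.275)
    p=X[m];print(" leg",len(p),p.min(0) if len(p) else 0,p.mean(0) if len(p) else 0)
E
python3 lev.py
```

```text
[ 0.46211725 -0.22982105  0.20124384] [-0.63598234 -0.94366541 -0.51166015]
scene 240 [ 0.45799215 -0.21983752  0.21105684] [ 0.44977235 -0.24321719  0.18626077] [ 0.47510097 -0.20403332  0.22489234]
 leg 171 [ 0.47021448 -0.40352344  0.03008439] [ 0.48925381 -0.31836065  0.09857244]
top 9 [ 0.45634293 -0.20980169  0.2133634 ] [ 0.45484644 -0.21364847  0.20868189] [ 0.45824973 -0.20678402  0.21657831]
 leg 53 [ 0.56869175 -0.29631927  0.13819696] [ 0.58461941 -0.28310892  0.15136671]
```

The force is gone and travel is 38 mm, so it has snapped open. Backing off and checking from above.

apply_moves(
  commands=[
    [[-0.04,-0.3,0],[0,0,0],0],
    [[-0.04,-0.3,0.5],[0,0,0],0],
    [[-0.04,-0.3,1],[0,0,0],0],
    [[-0.04,-0.3,1],[0,0,0],0],
  ],
)

```text
t: 5.45
eef_pos: [0.4619, -0.2633, 0.3086]
orientation: [3.136, -0.013, -0.138]
contact_force: [0.6, -0.5, -0.4]
opening: -0.002
gripper_force: 0.0
```

apply_moves(
  commands=[
    [[-0.8,-0.3,0.5],[0,0,0],85],
    [[-0.8,-0.3,0.5],[0,0,0],85],
    [[-0.8,-0.3,0.5],[0,0,0],85],
  ],
)

```text
t: 5.75
eef_pos: [0.3759, -0.2926, 0.3547]
orientation: [3.137, -0.003, -0.141]
contact_force: [1.0, 0.9, 0.9]
opening: 0.505
gripper_force: 0.0
```

```bash
python3 lev.py
python3 - <<'E'
from h import *
c=eyes.camera("top");X=cloud(c);b=c["color"].astype(int);z=X[...,2]
m=(z>.172)&(z<.19)&(b.min(2)>150)&(X[...,0]>.42)&(X[...,0]<.64)&(abs(X[...,1]+.25)<.05)
p=X[m][:,:2];rc=cv2.minAreaRect((p*1000).astype(np.float32));print(len(p),rc,np.median(X[m][:,2]))
print(cv2.fitLine(p.astype(np.float32),cv2.DIST_HUBER,0,.01,.01).T)
cv2.imwrite("pics/t4.png",cv2.resize(c["color"][170:330,380:540],None,fx=3,fy=3))
E
```

```text
[ 0.37586892 -0.29263247  0.35469573] [0.97288047 0.88693908 0.94960572]
scene 102 [ 0.45991073 -0.21613757  0.20490021] [ 0.45107003 -0.23547955  0.18616359] [ 0.47532204 -0.20720089  0.21552112]
 leg 190 [ 0.46805271 -0.39717603  0.03033535] [ 0.4864864  -0.32114331  0.09467038]
top 134 [ 0.46341091 -0.22249522  0.20690573] [ 0.45243762 -0.24173972  0.18609305] [ 0.47550676 -0.20998161  0.2196526 ]
 leg 564 [ 0.46990677 -0.44808894  0.03000322] [ 0.5310794  -0.32510683  0.10352452]
537 ((530.4546508789062, -251.5619659423828), (25.506227493286133, 168.14947509765625), 81.9906234741211) 0.18134605400237658
[[ 0.9934134  -0.11458566  0.5373968  -0.24619552]]
```

View pics/t4.png

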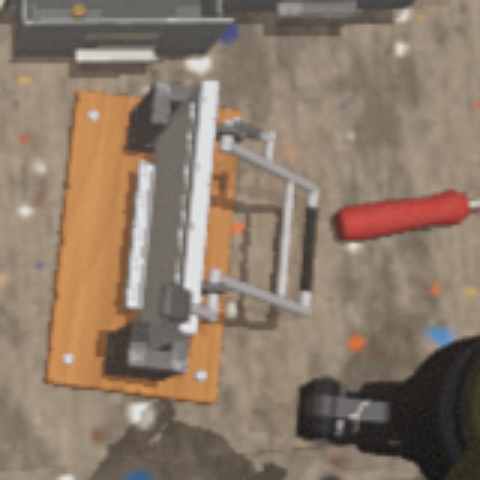

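The top view shows the leg swung fully out behind the panel (foot bar at ~(310,240)) and the lever laid over the top edge at (178,298). I'm going to grasp the middle of the top edge at (0.532,-0.2445).

apply_moves(
  commands=[
    [[0.8,0.24,0],[0,0,0],85],
    [[0.8,0.24,0],[0,0,0],85],
    [[0.8,0.24,0],[0,0,0],85],
  ],
)

```text
t: 6.2
eef_pos: [0.4624, -0.2648, 0.3491]
orientation: [-3.139, 0.0, -0.133]
contact_force: [-0.3, -0.4, 0.1]
opening: 0.993
gripper_force: 0.0
```

apply_moves(
  commands=[
    [[0.76,0.24,-0.3],[0,0,0],85],
    [[0.76,0.24,-0.6],[0,0,0],85],
    [[0.76,0.24,-0.6],[0,0,0],85],
    [[0.76,0.24,-0.6],[0,0,0],85],
  ],
)

```text
t: 6.6
eef_pos: [0.5337, -0.2412, 0.2883]
orientation: [-3.14, 0.006, -0.135]
contact_force: [-0.1, 0.7, 0.3]
opening: 0.996
gripper_force: 0.0
```

Run:
```python
from h import *
s=r.get_state();print(s["eef_pos"],s["orientation"],s["opening"],s["qpos"])
c=eyes.camera("wrist");H=np.array(c["hand_eye"]);print(H.round(3).tolist())
cc=dict(c,attitude=H[:3,:3],eye=H[:3,3]);X=cloud(cc)
Rw=R.from_euler('xyz',s["orientation"]).as_matrix();W=X@Rw.T+s["eef_pos"]
b=c["color"].astype(int)
m=(W[...,2]>.174)&(W[...,2]<.19)&(b.min(2)>140)&(abs(W[...,0]-.53)<.035)
p=W[m];print(len(p),p.mean(0) if len(p) else 0,cv2.minAreaRect((p[:,:2]*1000).astype(np.float32)) if len(p) else 0)
cv2.imwrite("pics/w5.png",c["color"])
```

```text
[ 0.53371682 -0.24116062  0.28827157] [-3.13961587  0.00617763 -0.13479518] 0.9963472117968827 [-4.96295391e-01  2.88298503e-01  1.38822598e+00 -3.37514076e-04
  1.47154567e+00  1.20933676e+00]
[[0.001, -0.945, -0.328, 0.085], [1.0, 0.001, 0.001, 0.0], [-0.001, -0.328, 0.945, -0.142], [0.0, 0.0, 0.0, 1.0]]
1244 [ 0.53018253 -0.24407744  0.1803561 ] ((530.1249389648438, -244.16925048828125), (10.965625762939453, 71.28520965576172), 82.1501235961914)
```

View pics/w5.png

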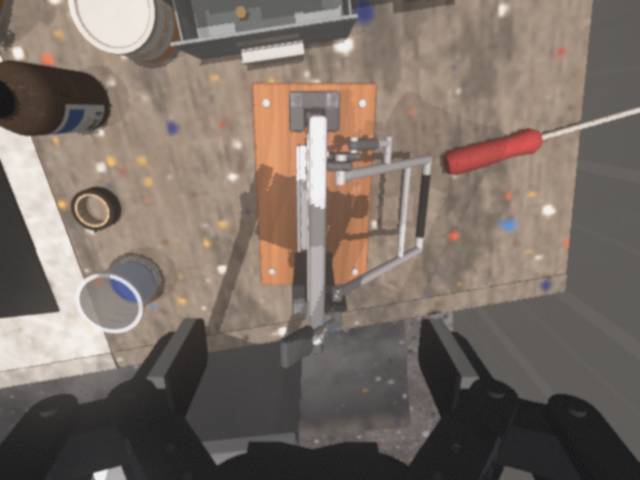

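The wrist view shows the panel's top edge running (318,120)-(316,330), midway between the fingers, and the leg at the right. The edge line passes (0.530,-0.2442) at z=0.180. I'm correcting by 3 mm and descending.

apply_moves(
  commands=[
    [[-0.02,-0.03,-0.35],[0,0,0],85],
    [[-0.02,-0.03,-0.7],[0,0,0],85],
    [[-0.02,-0.03,-1],[0,0,0],85],
    [[-0.02,-0.03,-1],[0,0,0],85],
  ],
)

```text
t: 7.05
eef_pos: [0.529, -0.2449, 0.1888]
orientation: [-3.139, 0.007, -0.138]
contact_force: [-0.7, 1.1, -0.1]
opening: 0.994
gripper_force: 0.0
```

apply_moves(
  commands=[
    [[0,0,-0.1],[0,0,0],85],
    [[0,0,-0.2],[0,0,0],85],
    [[0,0,-0.28],[0,0,0],85],
    [[0,0,-0.28],[0,0,0],85],
  ],
)

```text
t: 7.45
eef_pos: [0.5319, -0.2455, 0.1629]
orientation: [-3.141, 0.001, -0.137]
contact_force: [-0.6, 0.7, 0.3]
opening: 0.995
gripper_force: 0.0
```

apply_moves(
  commands=[
    [[0,0,0],[0,0,0],0],
    [[0,0,0],[0,0,0],0],
    [[0,0,0],[0,0,0],0],
    [[0,0,0],[0,0,0],0],
    [[0,0,0],[0,0,0],0],
  ],
)

```text
t: 7.95
eef_pos: [0.5325, -0.2454, 0.1636]
orientation: [-3.141, -0.0, -0.137]
contact_force: [-0.7, 1.6, 3.4]
opening: 0.139
gripper_force: 7.7
```

apply_moves(
  commands=[
    [[0,0,0],[0,0,0],0],
    [[0,0,0],[0,0,0],0],
    [[0,0,0],[0,0,0],0],
    [[0,0,0],[0,0,0],0],
    [[0,0,0],[0,0,0],0],
  ],
)

```text
t: 8.45
eef_pos: [0.5325, -0.2453, 0.1637]
orientation: [-3.141, -0.001, -0.137]
contact_force: [0.9, 2.2, 6.1]
opening: 0.123
gripper_force: 61.6
```

apply_moves(
  commands=[
    [[0,0,0.1],[0,0,0],0],
    [[0,0,0.25],[0,0,0],0],
    [[0,0,0.4],[0,0,0],0],
    [[0,0,0.55],[0,0,0],0],
    [[0,0,0.7],[0,0,0],0],
  ],
)

```text
t: 8.95
eef_pos: [0.5309, -0.2455, 0.2323]
orientation: [-3.141, 0.004, -0.137]
contact_force: [0.0, 0.3, -6.4]
opening: 0.117
gripper_force: 59.7
```

apply_moves(
  commands=[
    [[0,0,0.15],[0,0,0],0],
    [[0,0,0.3],[0,0,0],0],
    [[0,0,0.4],[0,0,0],0],
    [[0,0,0.5],[0,0,0],0],
    [[0,0,0.5],[0,0,0],0],
  ],
)

```text
t: 9.45
eef_pos: [0.5327, -0.2462, 0.2843]
orientation: [3.14, -0.002, -0.137]
contact_force: [-0.1, -0.2, -6.3]
opening: 0.123
gripper_force: 59.7
```

Run:
```python
from h import *
s=r.get_state();print(s["eef_pos"],s["contact_force"],s["torque"],s["opening"])
c=eyes.camera("scene");cv2.imwrite("pics/s6.png",c["color"])
```

```text
[ 0.53270043 -0.24621632  0.28426549] [-0.14742353 -0.16801977 -6.31592605] [ 0.0317047   0.00832861 -0.01329504] 0.12281034427678038
```

View pics/s6.png

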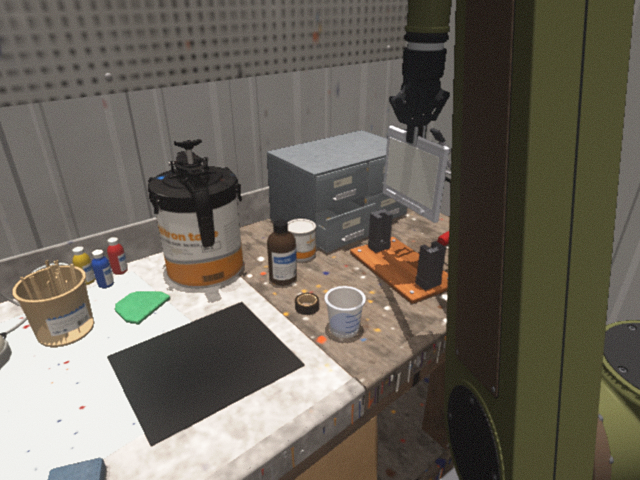

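The easel hangs straight in the gripper, clear of the rack, at (415,170) in the picture, and the other things have not moved. Its weight is 6.3 N and the grip is firm. I'm carrying it over while turning, after a quick clearance check of the tall drum behind the mat.

apply_moves(
  commands=[
    [[0,0,0.2],[0,0,0],0],
    [[0,0,0.4],[0,0,0],0],
    [[0,0,0.55],[0,0,0],0],
    [[0,0,0.55],[0,0,0],0],
  ],
)

```text
t: 9.9
eef_pos: [0.5332, -0.2462, 0.3398]
orientation: [3.14, -0.003, -0.137]
contact_force: [-0.1, -1.9, -5.8]
opening: 0.124
gripper_force: 59.7
```

Run:
```python
from h import *
for n in("top","scene"):
    X=cloud(dict(np.load(n+".npz")))
    for lo in np.arange(.05,.5,.05):
        m=(X[...,2]>lo)&(X[...,2]<lo+.05)&(X[...,1]>.0)&(X[...,1]<.38)&(X[...,0]>.4)&(X[...,0]<1)
        p=X[m]
        if len(p)>5: q=p[np.argsort(p[:,0])[:1+len(p)//50]];print(n,round(lo,2),len(p),q.mean(0).round(3))
```

```text
top 0.05 3870 [0.445 0.017 0.068]
top 0.1 2681 [0.648 0.005 0.109]
top 0.15 2921 [0.682 0.128 0.177]
top 0.2 8474 [0.691 0.13  0.215]
top 0.25 3971 [0.715 0.123 0.259]
top 0.3 1260 [0.939 0.178 0.317]
scene 0.05 6518 [0.426 0.011 0.062]
scene 0.1 4640 [0.648 0.005 0.112]
scene 0.15 4885 [0.681 0.13  0.178]
scene 0.2 6974 [0.687 0.133 0.209]
scene 0.25 5074 [0.726 0.124 0.256]
scene 0.3 5068 [0.938 0.182 0.324]
scene 0.35 5082 [0.931 0.19  0.385]
scene 0.4 5734 [0.93  0.198 0.422]
scene 0.45 5886 [0.93  0.192 0.475]
```

Clearance is fine: the drum's nearest point is x≈0.68. Carrying now.

apply_moves(
  commands=[
    [[-0.005,0.2,0],[0,0,0.05],0],
    [[-0.01,0.4,0],[0,0,0.1],0],
    [[-0.015,0.6,0],[0,0,0.15],0],
    [[-0.018,0.8,0],[0,0,0.19],0],
  ],
)

```text
t: 10.3
eef_pos: [0.5294, -0.1647, 0.3362]
orientation: [-3.14, 0.003, 0.15]
contact_force: [0.2, 0.5, -6.3]
opening: 0.126
gripper_force: 59.7
```

apply_moves(
  commands=[
    [[-0.005,0.2,0],[0,0,0.05],0],
    [[-0.01,0.4,0],[0,0,0.1],0],
    [[-0.015,0.6,0],[0,0,0.15],0],
    [[-0.018,0.8,0],[0,0,0.19],0],
  ],
)

```text
t: 10.7
eef_pos: [0.5276, -0.0847, 0.3363]
orientation: [-3.14, 0.003, 0.436]
contact_force: [1.1, -0.2, -6.8]
opening: 0.123
gripper_force: 59.7
```

apply_moves(
  commands=[
    [[-0.005,0.2,0],[0,0,0.05],0],
    [[-0.01,0.4,0],[0,0,0.1],0],
    [[-0.015,0.6,0],[0,0,0.15],0],
    [[-0.018,0.8,0],[0,0,0.19],0],
  ],
)

```text
t: 11.1
eef_pos: [0.5258, -0.0048, 0.3364]
orientation: [-3.139, 0.002, 0.721]
contact_force: [0.3, 0.4, -5.6]
opening: 0.126
gripper_force: 59.7
```

apply_moves(
  commands=[
    [[-0.005,0.2,0],[0,0,0.05],0],
    [[-0.01,0.4,0],[0,0,0.1],0],
    [[-0.015,0.6,0],[0,0,0.15],0],
    [[-0.018,0.8,0],[0,0,0.19],0],
  ],
)

```text
t: 11.5
eef_pos: [0.524, 0.075, 0.3363]
orientation: [-3.139, 0.002, 1.006]
contact_force: [0.4, 0.5, -5.6]
opening: 0.119
gripper_force: 59.7
```

apply_moves(
  commands=[
    [[-0.005,0.2,0],[0,0,0.05],0],
    [[-0.01,0.4,0],[0,0,0.1],0],
    [[-0.015,0.6,0],[0,0,0.15],0],
    [[-0.018,0.8,0],[0,0,0.19],0],
  ],
)

```text
t: 11.9
eef_pos: [0.5222, 0.1549, 0.3363]
orientation: [-3.139, 0.002, 1.291]
contact_force: [0.4, 0.2, -6.4]
opening: 0.121
gripper_force: 59.7
```

apply_moves(
  commands=[
    [[-0.005,0.2,0],[0,0,0.05],0],
    [[-0.01,0.4,0],[0,0,0.1],0],
    [[-0.015,0.6,0],[0,0,0.15],0],
    [[-0.018,0.78,0],[0,0,0.19],0],
    [[-0.018,0.78,0],[0,0,0.19],0],
  ],
)

```text
t: 12.4
eef_pos: [0.5206, 0.2345, 0.3361]
orientation: [-3.138, -0.001, 1.576]
contact_force: [-0.7, -1.1, -6.4]
opening: 0.123
gripper_force: 59.7
```

apply_moves(
  commands=[
    [[0,0,-0.2],[0,0.05,0],0],
    [[0,0,-0.4],[0,0.1,0],0],
    [[0,0,-0.6],[0,0.16,0],0],
    [[0,0,-0.8],[0,0.21,0],0],
    [[0,0,-0.8],[0,0.23,0],0],
  ],
)

```text
t: 12.9
eef_pos: [0.5212, 0.2309, 0.2527]
orientation: [-2.788, 0.003, 1.571]
contact_force: [-0.2, -0.4, -6.2]
opening: 0.123
gripper_force: 59.7
```

Run:
```python
from h import *
s=r.get_state();print(s["eef_pos"],s["orientation"])
c=eyes.camera("scene");X=cloud(c);b=c["color"].astype(int)
m=(abs(X[...,1]-.232)<.07)&(X[...,0]>.40)&(X[...,0]<.62)&(X[...,2]>.09)&(X[...,2]<.29)&(b.min(2)>85)
p=X[m];A=np.c_[p[:,1:],np.ones(len(p))]
k=cv2.solve(A,p[:,0].copy(),flags=cv2.DECOMP_SVD)[1];print("face plane x=f(y,z,1)",k.ravel(),len(p),p.min(0))
cv2.imwrite("pics/s7.png",c["color"])
```

```text
[0.52122819 0.23088089 0.25270649] [-2.78815444  0.00292261  1.57088775]
face plane x=f(y,z,1) [0.00541434 0.40840048 0.4101742 ] 10020 [0.45880488 0.16200121 0.12887906]
```

View pics/s7.png

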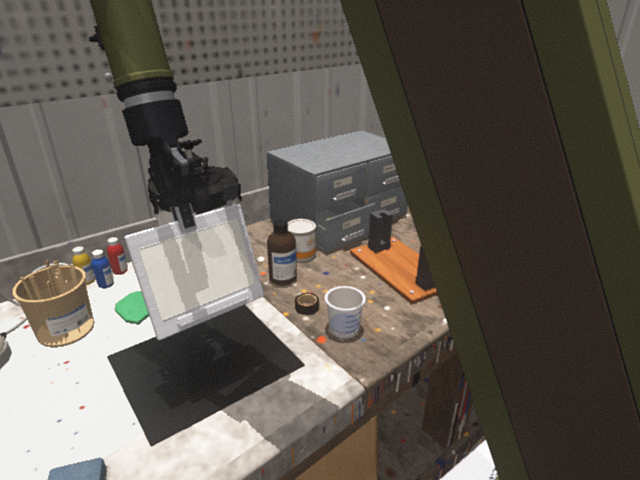

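The picture shows the easel leaning back over the mat (panel ~(200,270)), square to it and facing the robot. Lowering.

apply_moves(
  commands=[
    [[0,0,-0.25],[0,0,0],0],
    [[0,0,-0.5],[0,0,0],0],
    [[0,0,-0.75],[0,0,0],0],
    [[0,0,-1],[0,0,0],0],
    [[0,0,-1],[0,0,0],0],
  ],
)

```text
t: 13.45
eef_pos: [0.5194, 0.2311, 0.1548]
orientation: [-2.791, 0.002, 1.572]
contact_force: [-1.2, -0.2, -6.6]
opening: 0.122
gripper_force: 59.8
```

apply_moves(
  commands=[
    [[0,0,-0.04],[0,0,0],0],
    [[0,0,-0.08],[0,0,0],0],
    [[0,0,-0.12],[0,0,0],0],
    [[0,0,-0.16],[0,0,0],0],
    [[0,0,-0.16],[0,0,0],0],
  ],
)

```text
t: 13.95
eef_pos: [0.5214, 0.2323, 0.1422]
orientation: [-2.797, -0.001, 1.573]
contact_force: [-0.2, -0.5, -5.7]
opening: 0.123
gripper_force: 59.8
```

apply_moves(
  commands=[
    [[0,0,-0.02],[0,0,0],0],
    [[0,0,-0.04],[0,0,0],0],
    [[0,0,-0.06],[0,0,0],0],
    [[0,0,-0.08],[0,0,0],0],
    [[0,0,-0.08],[0,0,0],0],
  ],
)

```text
t: 14.45
eef_pos: [0.5213, 0.2323, 0.1339]
orientation: [-2.796, -0.0, 1.573]
contact_force: [0.0, -0.3, -6.0]
opening: 0.121
gripper_force: 59.8
```

apply_moves(
  commands=[
    [[0,0,-0.01],[0,0,0],0],
    [[0,0,-0.02],[0,0,0],0],
    [[0,0,-0.03],[0,0,0],0],
    [[0,0,-0.03],[0,0,0],0],
  ],
)

```text
t: 14.85
eef_pos: [0.5214, 0.2323, 0.1311]
orientation: [-2.796, -0.001, 1.573]
contact_force: [-0.1, 0.4, -5.7]
opening: 0.121
gripper_force: 59.8
```

apply_moves(
  commands=[
    [[0,0,-0.01],[0,0,0],0],
    [[0,0,-0.02],[0,0,0],0],
    [[0,0,-0.03],[0,0,0],0],
    [[0,0,-0.03],[0,0,0],0],
  ],
)

```text
t: 15.25
eef_pos: [0.5211, 0.2324, 0.1306]
orientation: [-2.796, -0.001, 1.573]
contact_force: [-2.5, -0.8, 6.9]
opening: 0.119
gripper_force: 61.4
```

Contact with the mat. I'm easing the pressure and releasing.

apply_moves(
  commands=[
    [[0,0,0.015],[0,0,0],0],
    [[0,0,0.015],[0,0,0],0],
  ],
)

```text
t: 15.45
eef_pos: [0.5211, 0.2324, 0.1306]
orientation: [-2.796, -0.001, 1.573]
contact_force: [-2.0, -1.2, 4.6]
opening: 0.126
gripper_force: 61.1
```

apply_moves(
  commands=[
    [[0,0,0],[0,0,0],30],
    [[0,0,0],[0,0,0],30],
    [[0,0,0],[0,0,0],30],
    [[0,0,0],[0,0,0],30],
    [[0,0,0],[0,0,0],30],
  ],
)

```text
t: 15.95
eef_pos: [0.5216, 0.2324, 0.1297]
orientation: [-2.797, -0.001, 1.573]
contact_force: [-0.2, 0.7, -0.3]
opening: 0.349
gripper_force: 0.0
```

Run:
```python
from h import *
s=r.get_state();print(s["eef_pos"],s["contact_force"],s["opening"])
c=eyes.camera("scene");cv2.imwrite("pics/s8.png",c["color"][130:430,20:420])
```

```text
[0.52159719 0.23239801 0.12969278] [-0.20872177  0.65904591 -0.31388005] 0.34933937585353814
```

View pics/s8.png

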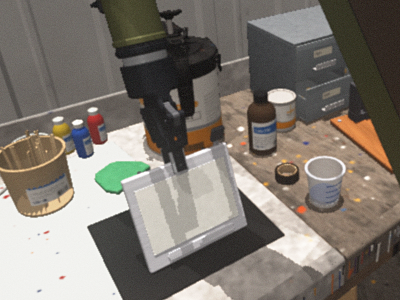

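The easel stands on the mat by itself (panel ~(185,210)), free of the fingers. I'm backing out along the tool axis.

apply_moves(
  commands=[
    [[0.07,0,0.19],[0,0,0],30],
    [[0.14,0,0.38],[0,0,0],30],
    [[0.21,0,0.57],[0,0,0],30],
    [[0.34,0,0.94],[0,0,0],30],
    [[0.34,0,0.94],[0,0,0],30],
  ],
)

```text
t: 16.5
eef_pos: [0.5594, 0.2331, 0.2283]
orientation: [-2.806, -0.003, 1.572]
contact_force: [0.6, 1.1, 0.6]
opening: 0.35
gripper_force: 0.0
```

apply_moves(
  commands=[
    [[0,0,0.5],[0,0,0],30],
    [[0,0,1],[0,0,0],30],
    [[0,0,1],[0,0,0],30],
    [[0,0,1],[0,0,0],30],
  ],
)

```text
t: 16.9
eef_pos: [0.556, 0.2326, 0.3251]
orientation: [-2.8, -0.002, 1.573]
contact_force: [-1.0, -0.2, -0.6]
opening: 0.351
gripper_force: 0.0
```

Run:
```python
from h import *
s=r.get_state();print(s["eef_pos"],s["contact_force"],s["t"])
c=eyes.camera("scene");X=cloud(c);b=c["color"].astype(int)
m=(abs(X[...,1]-.232)<.12)&(X[...,0]>.40)&(X[...,0]<.62)&(X[...,2]>.02)&(X[...,2]<.17)&(b.min(2)>75)
p=X[m];q=p[(p[:,2]>.05)&(p[:,2]<.12)&(abs(p[:,1]-.232)<.05)]
k=cv2.solve(np.c_[q[:,1:],np.ones(len(q))],q[:,0].copy(),flags=cv2.DECOMP_SVD)[1].ravel()
print("tilt",np.arctan(k[1]),"yaw",k[0],"x at z=.006",k@[.232,.006,1],p.min(0),p.max(0))
t=eyes.camera("top");Y=cloud(t)
m=(Y[...,2]>.13)&(Y[...,2]<.152)&(abs(Y[...,1]-.232)<.12)&(abs(Y[...,0]-.53)<.06)
print("top",m.sum(),Y[m].min(0),Y[m].max(0))
a=c["color"][150:430,60:360];d=t["color"][180:320,140:300]
cv2.imwrite("pics/end.png",np.hstack([a,cv2.resize(d,(320,280))]))
```

```text
[0.55599884 0.23256901 0.32505481] [-0.97873723 -0.18086262 -0.60535673] 16.9
tilt 0.35062909165743794 yaw -0.0011891742615702666 x at z=.006 0.4681141335503662 [0.46027461 0.14512953 0.02004957] [0.5471936  0.315218   0.15726403]
top 483 [0.51270472 0.14337586 0.13014076] [0.54718741 0.24319383 0.15195502]
```

View pics/end.png

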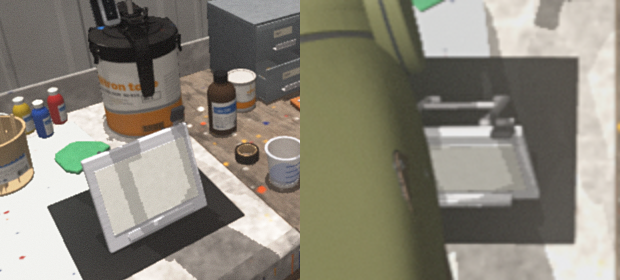

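The easel stands at the mat's middle with tilt 0.351, yaw ≈ 0 and y 0.145–0.315 (centre 0.230). Its lower edge is at x≈0.475 and the foot bar is on the far half. The pot, tape roll and bottle are where they were.

```bash
python3 -c "
from station import r
print(r.hand_in())"
```

```text
the job is handed in; nothing more can be done
None
```

I handed the job in at about 17 s, with the easel standing on its open, locked leg in the middle of the mat, leaning back 0.35 rad, square and facing the robot; the pot, tape roll and bottle were left where they stood, and `hand_in` returned no verdict.

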